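# Set up the pastry bench from the cutter chest

## Robot

A 6-joint arm with a two-finger parallel gripper is mounted at the origin on the work surface. World frame = base frame: x ahead of the robot, y to its left, z up, the work surface at z = 0. Lengths are in m, angles in rad, forces in N, time in s.
With the tool pointing down it reaches from about 0.3 to 0.875 m from the base axis. Payload 6.4 kg.
Tool frame: the origin (TCP) lies midway between the tips of the shut fingers; the grasp point (between the pads) lies 19 mm behind it; z points along the fingers, y is the line along which they close (so a half turn about z gives the same grasp; the last joint's range is limited). The gripper opens to 85 mm and grips with 20 to 120 N. Pads are 22 mm wide; open, the fingers measure 114 mm over their backs; the gripper's body (76 mm by 85 mm) begins 54 mm behind the grasp point. The pads swing forward as they close: fully open they stand 13 mm farther back than shut.
Start: joints at [0.906, 0.181, 1.607, -0, 1.354, -0.206], TCP at [0.255, 0.516, 0.231] pointing down, gripper open.
Joint ranges: [-2.99, 2.99], [-0.89, 2.07], [0.3, 2.58], [-1.14, 4.28], [0, 2.63], [-3.12, 3.12]. Speed limits (rad/s): [2.57, 2.57, 3.01, 3.14, 3.14, 3.14].

## Interface

Orientations are given as a unit quaternion [w, x, y, z].
In Python, from bench import get_obs, camera, hand_in gives the robot as it stands.
- The arm moves only by the tool carry_out, never from a script. Its argument "plan" is a list that holds one entry, the list of rows, each a list of 7 numbers: the shift along the world's x, y, z in m, then the turn, a rotation vector about the world's x, y, z in rad, then the opening, from 0 (shut) to 1 (fully open). In form: [[[x, y, z, rx, ry, rz, hand], ...]]. A call has exactly 5 rows; each row is the pose to reach, as a shift and turn from the pose commanded when the call began; what a row does not reach only later rows make up. A row lasts 1/12 s, in which the tool goes at most 41.7 mm and 7.16 degrees, less where a joint would pass 70% of its speed; a pose out of reach is approached as far as the arm can. A call with a gripper value outside its range is refused whole. The fingers move at their own pace and stop on an object; the grip force is fixed at half the most. Time passes only in rows, so rows that repeat a pose let the fingers close, or fill a call up. It gives the time, the measured TCP pose, the force, the opening and the grip force at its end, in the units of the state.
- get_obs(): the state, without advancing time (a new reading comes with each control period).
- camera(name): name is "scene" or "top" or "wrist"; returns a dict with "pixels" (384x512x3 uint8, red, green, blue), "z_map" (384x512 float32, m along the optical axis (not along the pixel's ray), 0 where there is no reading), "camera_matrix" (3x3 intrinsics, pixels), "cam_to_world" (4x4, takes a point from camera to world coordinates). Camera axes: x right, y up, looking along -z (the intrinsics and any distortion apply to the point x, -y, -z); pixel columns grow to the right and rows downward; lengths in m; the calibration is good to about 2 mm. A picture is of the moment at which its call begins.
- hand_in(): hands the job in; it is judged then, once.
The state is a dict: "time_s": time; "q": joint angles; "dq": joint speeds; "joint_efforts": joint torques, N m; "eef_pos": TCP position; "eef_rot": TCP orientation; "wrist_force": force on the tool from outside, world axes, zero at the start; "torque": the same for the moment, N m; "opening": opening from 0.0 (shut) to 1.0 (fully open); "grasp_force": force on a finger pad.
Only numpy, scipy, OpenCV 4.12 (cv2) and the standard library are available. Lean on these libraries where they do the work, as an engineer would, in place of code of your own. Each camera call takes 0.05 s, during which the arm holds its last target. There are 200 camera calls.

## Task

Set the bench up for cutting and decorating: lift the chest's lid open until it rests on its stop and leave it there, take the blue-handled dough cutter out and set it down gently, upright and wholly on the marble board, and unscrew the jar's red cap anticlockwise as far as it goes. Leave the dark-handled cutter in its place in the chest and do not disturb the other things on the bench.

Things in the scene. Friction and masses are not known exactly. Their poses are not given: they have to be found in the camera images.
- chest: white open-topped chest fixed to the table, 140 (x) x 220 (y) x 60 (z) mm outside, walls and floor 8 mm thick, closed by a hollow wooden lid 40 mm high. Origin at the centre of its underside; its -x side is the front and faces roughly to the robot, its +x side carries the hinge; z up
- lid (a joint): opening angle of the chest's lid in rad: 0 shut, 1.75 (about 100 deg) open on its stop. The lid is a hollow wooden tray of 0.3 kg, 140 x 220 mm, 40 mm high. Its hinge is free: it falls shut if let go below about 1.2 rad and falls open onto its stop beyond
- lid_hinge (a point): middle of the lid's hinge line, at the top of the chest's +x edge, 60 mm above the table; the line runs along the chest's y axis. With the lid shut the handle lies 182 mm in front of (chest -x) and 34 mm above this point; as the lid opens the handle turns about this line, up and then back to the chest's +x
- lid_handle (a point): middle of the lid's handle: a dark steel round bar 100 mm long and 11 mm thick, parallel to the chest's y axis, 42 mm out from the lid's front edge (36 mm free between), nothing below it,, about 94 mm above the table when shut; moves with the lid
- cutter: round dough cutter with a BLUE handle, loose, 0.16 kg, 75 mm high: steel drum 56 mm across, 22 mm high, a thin neck, then an upright round blue handle 28 mm across from 38 to 70 mm above its underside. Origin: centre of its underside, z up. At the start it stands on the chest's floor, about 50 mm to the chest's +y or -y of the middle
- cutter_grip (a point): point on the axis of the blue handle, 55 mm above the cutter's underside
- spare_cutter: an equal cutter with a DARK BROWN WOODEN handle, standing on the other side of the chest; it stays there. Origin at the centre of its underside
- board: marble board fixed on the table, 170 (x) x 160 (y) x 12 (z) mm. Origin at the centre of its underside; its top is 12 mm above the origin
- jar_stand: glass jar of orange sprinkles in a dark wooden stand fixed to the table; the jar leans 35 deg from upright, its top towards the stand's -x (roughly towards the robot). Stand foot 130 x 85 mm; origin on the underside of the foot
- cap (a joint): turn of the jar's captive red screw cap in rad about its own leaning axis: 0 fully shut, grows anticlockwise as seen looking at the cap's top, 1.45 at its stop (unscrewed). It starts within 0.3 of shut, rubs with about 0.08 N m and stays where it is left and does not rise
- cap_grip (a point): on the axis of the red cap, 20 mm above the cap's lower edge, 8 mm below its top face. The cap is round, 46 mm across, 28 mm high; just below it are the neck (10 mm long) and the jar's shoulder, 60 mm across. This point's z axis is the cap's axis, pointing out of the cap, 35 deg from vertical
- bowl: blue ceramic bowl, 110 mm across, 50 mm high, standing on the table; origin at the centre of its underside; to be left alone
- sugar_jar: closed glass jar with a steel cap, 64 mm across, 100 mm high, standing on the table; origin at the centre of its underside; to be left alone
- timer: yellow kitchen timer, 60 mm across, 50 mm high, standing on the table; origin at the centre of its underside; to be left alone
- mug: white mug, 80 mm across, 90 mm high, handle at its +y; origin at the centre of its underside; to be left alone

How it is judged:
On the way, in this order (a step that is already met when the one before it is completed fails the run):
1. the lid rests open on its stop (value of joint lid above 1.69 rad and velocity of joint lid below 0.1 rad/s), for 0.2 s.
2. the blue-handled cutter stands released on the marble board (x of cutter in the frame of board between -0.058 and 0.058 m and y of cutter in the frame of board between -0.053 and 0.053 m and z of cutter in the frame of board between 0.008 and 0.016 m and angle between cutter's own z axis and vertical below 0.1 rad and linear speed of cutter below 0.02 m/s and contact force between cutter and the fingers below 0.1 N), for 0.2 s.
At the end, for the whole second after the job is handed in: Lid still and open on its stop (over 1.69 of 1.75 rad); blue-handled cutter upright (within 0.1 rad), at rest, released, its whole foot on the marble board; red cap unscrewed (over 1.25 of 1.45 rad); dark-handled cutter upright in the chest within 30 mm of its start (all of step 2 and value of joint lid above 1.69 rad and velocity of joint lid between -0.05 and 0.05 rad/s and value of joint cap above 1.25 rad and distance of spare_cutter from where it was at the start of the episode below 0.03 m and angle between spare_cutter's own z axis and vertical below 0.15 rad); the robot touches nothing.
It fails at once if the blue-handled cutter is dropped or thrown (contact force between cutter and the fingers below 0.05 N and linear speed of cutter above 0.7 m/s).
It fails at once if the dark-handled cutter is taken out or knocked over (distance of spare_cutter from where it was at the start of the episode above 0.03 m or angle between spare_cutter's own z axis and vertical above 0.5 rad).
It fails at once if another thing on the bench is pushed away by more than 40 mm (distance of any of bowl, sugar_jar, timer, mug from where it was at the start of the episode above 0.04 m).
It also fails if it takes over 66 s, if anything falls off the work surface, if the arm or the gripper's body presses on something with over 40 N, if the wrist force passes 120 N, or if a joint passes its speed limit or range.

## Working session

There is one attempt and no reset: what is moved stays moved. The work goes in short steps, Python scripts to look and compute and a tool call to move; the robot and the scene stay as the last step left them, time stands still between calls to the robot, and variables do not carry over. Pictures are saved under pics/ and viewed, at most 10 in all, crops included, and the job is handed in when it is done.

Besides the shell and the picture viewer there is one more tool, called as name(argument=value, ...) on one line, values as JSON. carry_out: Moves the arm, as the interface text tells. Its arguments: {"type":"object","properties":{"plan":{"type":"array","items":{"type":"array","items":{"type":"array","items":{"type":"number"}}}}},"required":["plan"]}

```bash
mkdir -p pics; ls
cat > h.py <<'E'
import numpy as np, cv2
from bench import get_obs, camera, hand_in
def shot(n):
    c=camera(n); d=c["z_map"]; K=np.array(c["camera_matrix"]); T=np.array(c["cam_to_world"])
    v,u=np.mgrid[:d.shape[0],:d.shape[1]]
    p=np.stack([(u-K[0,2])/K[0,0]*d,-(v-K[1,2])/K[1,1]*d,-d],-1)
    w=p@T[:3,:3].T+T[:3,3]; w[d==0]=np.nan
    return c["pixels"],w
def save(img,f): cv2.imwrite("pics/"+f,cv2.cvtColor(img,cv2.COLOR_RGB2BGR))
E
python3 - <<'E'
from h import *
print(get_obs())
a,w=shot("top"); b,w2=shot("scene"); save(a,"top.png"); save(b,"scene.png")
np.savez("s0.npz",a=a,w=w,b=b,w2=w2)
E
```

```text
pics
{'time_s': 0.0, 'q': array([ 9.05678482e-01,  1.81523552e-01,  1.60803087e+00,  2.27700149e-06,
        1.35381261e+00, -2.06315176e-01]), 'dq': array([ 0.00016646, -0.00282161, -0.00012312,  0.00138525, -0.00120596,
        0.00045496]), 'joint_efforts': array([-2.99887950e-03, -4.44877982e+01, -3.51329684e+01, -6.48012738e-04,
        9.47565684e-03, -1.50923131e-05]), 'eef_pos': array([0.25428739, 0.51508429, 0.23038295]), 'eef_rot': array([-3.75454462e-04,  2.27394732e-01,  9.73802264e-01, -8.03827188e-04]), 'wrist_force': array([-0.27865837, -0.66532646,  0.03983754]), 'torque': array([ 0.02487041, -0.07654412,  0.039351  ]), 'grasp_force': 0.0, 'opening': 0.9988437309015635}
```

View pics/top.png

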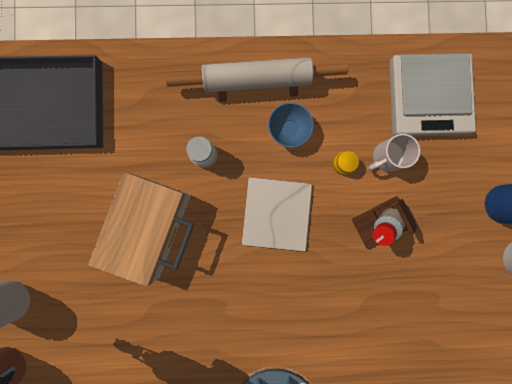

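View pics/scene.png

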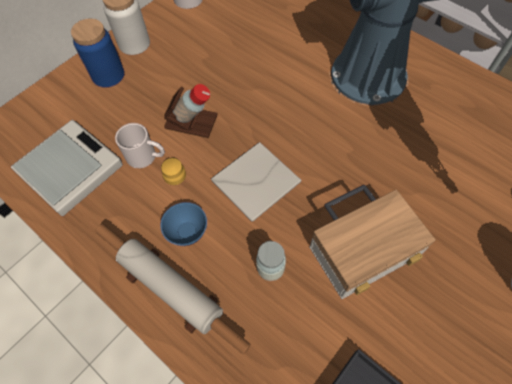

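The top view shows the chest and its lid at (140,230), with the handle at (178,243). The board is at (278,214), the red cap at (385,234), and the bowl, timer, mug and sugar jar lie beyond. The scene view agrees with this layout. Next I'll measure the positions.

Run:
```python
from h import *
s=np.load("s0.npz"); 
for k,(im,w) in {"top":(s["a"],s["w"]),"scene":(s["b"],s["w2"])}.items():
    print(k)
    hsv=cv2.cvtColor(im,cv2.COLOR_RGB2HSV); H,S,V=hsv[...,0],hsv[...,1],hsv[...,2]
    X,Y,Z=w[...,0],w[...,1],w[...,2]
    def rect(n,m,near=None):
        m=m.astype(np.uint8); c,l,st,ce=cv2.connectedComponentsWithStats(m)
        i=1+np.argmax(st[1:,4]); q=w[l==i]; r=cv2.minAreaRect((q[:,:2]*1000).astype(np.float32))
        print(n,len(q),"rect",np.round(r[0],1),np.round(r[1],1),round(r[2],1),"mean",np.round(np.nanmean(q,0),4),"z",np.round(np.nanpercentile(q[:,2],[2,50,98]),4)); return q
    ok=np.isfinite(Z)
    rect("lid",ok&(abs(Z-.100)<.006)&(S>60)&(Y>0.1)&(Y<.6))
    hd=rect("dark handle",ok&(Z>.07)&(Z<.11)&(S<110)&(V<110)&(Y>0)&(X<.5))
    rect("board",ok&(abs(Z-.012)<.005)&(S<60)&(V>100))
    cap=rect("cap",ok&(S>180)&(V>130)&((H<4)|(H>176))&(Z>.05))
    # top face of cap: plane fit by ransac
    best=0;rng=np.random.default_rng(0)
    for _ in range(500):
        p=cap[rng.choice(len(cap),3,False)]; n=np.cross(p[1]-p[0],p[2]-p[0]); n/=np.linalg.norm(n)+1e-9
        n*=np.sign(n[2]+1e-12); inl=abs((cap-p[0])@n)<.0015
        if inl.sum()>best and .6<n[2]<.95: best=inl.sum();B=inl
    q=cap[B]; c0=q.mean(0); n=np.linalg.svd(q-c0)[2][2]; n*=np.sign(n[2]); print("cap top",B.sum(),c0.round(4),n.round(3),"tilt",np.degrees(np.arccos(n[2])).round(1))
    rect("stand",ok&(Z>.003)&(Z<.03)&(V<110)&(Y<-.1)&(X>.3)&(X<.55))
    rect("bowl",ok&(H>95)&(H<125)&(S>90)&(Z>.03)&(abs(Y)<.25)&(X>.4))
    rect("timer",ok&(H>20)&(H<32)&(S>180)&(Z>.03))
    rect("sugar",ok&(Z>.09)&(Z<.11)&(S<60)&(Y>0)&(X>.45))
    rect("mug",ok&(Z>.08)&(Z<.1)&(S<60)&(Y<-.1)&(X>.45))
```

```text
top
lid 6381 rect [469.2 299.4] [142.1 220.5] 68.3 mean [0.4692 0.2996 0.1009] z [0.0979 0.1009 0.1037]
dark handle 420 rect [435.1 213.2] [ 48.1 111.3] 68.3 mean [0.432  0.205  0.0989] z [0.0942 0.0992 0.1026]
board 4295 rect [491.4 -21. ] [159.2 168.7] 82.5 mean [ 0.4912 -0.0205  0.0124] z [0.0092 0.0124 0.0156]
cap 335 rect [ 444.2 -239.1] [44.  38.9] 6.3 mean [ 0.4447 -0.2398  0.1391] z [0.1265 0.1398 0.1509]
cap top 230 [ 0.4429 -0.2388  0.1391] [-0.267  0.513  0.816] tilt 35.3
stand 738 rect [ 462.5 -283.4] [ 85.4 129.2] 25.6 mean [ 0.463  -0.2517  0.0139] z [0.0085 0.0127 0.0283]
bowl 497 rect [705.3 -58. ] [103.2 104.5] 61.5 mean [ 0.716  -0.0659  0.0425] z [0.0306 0.0433 0.0519]
timer 379 rect [ 614.2 -193.6] [50.5 49.8] 36.5 mean [ 0.6132 -0.192   0.0472] z [0.0338 0.0479 0.0526]
sugar 495 rect [643.9 155.5] [53.1 54. ] 89.1 mean [0.6439 0.1559 0.1001] z [0.0945 0.1003 0.103 ]
mug 293 rect [ 629.9 -309.1] [79.  78.6] 84.2 mean [ 0.6296 -0.31    0.088 ] z [0.0803 0.089  0.0935]
scene
lid 6254 rect [470.  299.3] [144.5 221.2] 68.0 mean [0.4751 0.3021 0.1002] z [0.0971 0.1002 
[... 155 characters left out ...]
] 82.4 mean [ 0.4944 -0.0165  0.0119] z [0.0082 0.0119 0.0154]
cap 217 rect [ 442.8 -238.6] [47.  38.6] 17.6 mean [ 0.4479 -0.2383  0.1378] z [0.1249 0.138  0.1491]
cap top 122 [ 0.4439 -0.2369  0.138 ] [-0.27   0.509  0.817] tilt 35.2
stand 744 rect [ 461.2 -283.2] [ 93.9 129.8] 25.4 mean [ 0.4661 -0.2586  0.0133] z [0.0051 0.012  0.0286]
bowl 424 rect [699.9 -66. ] [ 83.9 101.2] 60.7 mean [ 0.6926 -0.0813  0.0414] z [0.0304 0.0416 0.0516]Traceback (most recent call last):
  File "<stdin>", line 25, in <module>
  File "<stdin>", line 9, in rect
    return _wrapfunc(a, 'argmax', axis=axis, out=out, **kwds)
    return bound(*args, **kwds)
ValueError: attempt to get argmax of an empty sequence
```

carry_out(plan=[[[0.017,-0.032,0,0,0,0.016,0.35],[0.034,-0.064,0,0,0,0.032,0.35],[0.052,-0.096,0,0,0,0.048,0.35],[0.069,-0.128,0,0,0,0.064,0.35],[0.087,-0.16,0,0,0,0.08,0.35]]])

```text
time_s: 0.52
eef_pos: [0.3416, 0.354, 0.2309]
eef_rot: [-0.0, 0.188, 0.982, -0.0]
wrist_force: [1.6, -0.0, 0.1]
opening: 0.351
grasp_force: 0.0
```

carry_out(plan=[[[0.017,-0.032,-0.006,0,0,0,0.35],[0.034,-0.064,-0.012,0,0,0,0.35],[0.052,-0.096,-0.018,0,0,0,0.35],[0.069,-0.128,-0.024,0,0,0,0.35],[0.086,-0.161,-0.03,0,0,0,0.35]]])

```text
time_s: 0.93
eef_pos: [0.4279, 0.193, 0.2009]
eef_rot: [-0.0, 0.188, 0.982, 0.0]
wrist_force: [1.2, 1.7, -0.2]
opening: 0.351
grasp_force: 0.0
```

carry_out(plan=[[[0,0,-0.01,0,0,0,0.35],[0,0,-0.03,0,0,0,0.35],[0,0,-0.05,0,0,0,0.35],[0,0,-0.06,0,0,0,0.35],[0,0,-0.06,0,0,0,0.35]]])

```text
time_s: 1.35
eef_pos: [0.4254, 0.1944, 0.1386]
eef_rot: [-0.003, 0.188, 0.982, -0.001]
wrist_force: [-0.6, 0.4, 0.8]
opening: 0.35
grasp_force: 0.0
```

carry_out(plan=[[[0,0,-0.02,0,0,0,0.35],[0,0,-0.04,0,0,0,0.35],[0,0,-0.058,0,0,0,0.35],[0,0,-0.066,0,0,0,0.35],[0,0,-0.066,0,0,0,0.35]]])

```text
time_s: 1.77
eef_pos: [0.4265, 0.1947, 0.0742]
eef_rot: [-0.001, 0.188, 0.982, -0.001]
wrist_force: [-0.1, 0.1, 0.5]
opening: 0.349
grasp_force: 0.0
```

carry_out(plan=[[[0,0,0,0,0,0,0],[0,0,0,0,0,0,0],[0,0,0,0,0,0,0],[0,0,0,0,0,0,0],[0,0,0,0,0,0,0]]])

```text
time_s: 2.18
eef_pos: [0.4291, 0.1968, 0.077]
eef_rot: [0.002, 0.188, 0.982, 0.002]
wrist_force: [1.3, 10.4, -4.5]
opening: 0.102
grasp_force: 58.3
```

```bash
cat >> h.py <<'E'
ex=np.array([.370,.929,0]); hinge=np.array([.4952,.3645,.060])
def bar(th):
    a=th+np.arctan2(34,182); R=np.hypot(.182,.034)
    return hinge-R*np.cos(a)*ex+R*np.sin(a)*np.array([0,0,1])
E
python3 - <<'E'
from h import *
b=bar(0); print(b); last=b
for i in range(5):
    p=bar(0.35*i)
    print([list((bar(0.35*i+.07*(k+1))-p).round(3)) for k in range(5)])
o=get_obs(); print(o["eef_pos"],o["opening"],o["grasp_force"],o["wrist_force"])
E
```

```text
[0.42786  0.195422 0.094   ]
[[np.float64(0.001), np.float64(0.003), np.float64(0.013)], [np.float64(0.002), np.float64(0.006), np.float64(0.025)], [np.float64(0.004), np.float64(0.01), np.float64(0.037)], [np.float64(0.006), np.float64(0.015), np.float64(0.049)], [np.float64(0.008), np.float64(0.021), np.float64(0.06)]]
[[np.float64(0.003), np.float64(0.006), np.float64(0.011)], [np.float64(0.005), np.float64(0.014), np.float64(0.021)], [np.float64(0.009), np.float64(0.022), np.float64(0.031)], [np.float64(0.012), np.float64(0.03), np.float64(0.04)], [np.float64(0.016), np.float64(0.039), np.float64(0.049)]]
[[np.float64(0.004), np.float64(0.01), np.float64(0.008)], [np.float64(0.008), np.float64(0.02), np.float64(0.015)], [np.float64(0.012), np.float64(0.03), np.float64(0.021)], [np.float64(0.016), np.float64(0.041), np.float64(0.027)], [np.float64(0.021), np.float64(0.052), np.float64(0.032)]]
[[np.float64(0.005), np.float64(0.011), np.float64(0.004)], [np.float64(0.009), np.float64(0.023), np.float64(0.007)], [np.float64(0.014), np.float64(0.035), np.float64(0.009)], [np.float64(0.019), np.float64(0.047), np.float64(0.01)], [np.float64(0.024), np.float64(0.059), np.float64(0.01)]]
[[np.float64(0.005), np.float64(0.012), np.float64(-0.001)], [np.float64(0.01), np.float64(0.024), np.float64(-0.002)], [np.float64(0.014), np.float64(0.036), np.float64(-0.005)], [np.float64(0.019), np.float64(0.047), np.float64(-0.008)], [np.float64(0.023), np.float64(0.059), np.float64(-0.012)]]
[0.42913031 0.19677215 0.07700873] 0.10246611831889445 58.337010741233826 [ 1.32454254 10.4478879  -4.53367348]
```

carry_out(plan=[[[0.001,0.003,0.013,0,0,0,0],[0.002,0.006,0.025,0,0,0,0],[0.004,0.01,0.037,0,0,0,0],[0.006,0.015,0.049,0,0,0,0],[0.008,0.021,0.06,0,0,0,0]]])

```text
time_s: 2.6
eef_pos: [0.4372, 0.2172, 0.1374]
eef_rot: [0.002, 0.188, 0.982, 0.002]
wrist_force: [5.2, 3.7, -5.0]
opening: 0.105
grasp_force: 58.6
```

carry_out(plan=[[[0.003,0.006,0.011,0,0,0,0],[0.005,0.014,0.021,0,0,0,0],[0.009,0.022,0.031,0,0,0,0],[0.012,0.03,0.04,0,0,0,0],[0.016,0.039,0.049,0,0,0,0]]])

```text
time_s: 3.02
eef_pos: [0.4519, 0.2538, 0.1863]
eef_rot: [0.001, 0.188, 0.982, -0.001]
wrist_force: [-3.9, -6.6, 5.1]
opening: 0.103
grasp_force: 58.5
```

carry_out(plan=[[[0.004,0.01,0.008,0,0,0,0],[0.008,0.02,0.015,0,0,0,0],[0.012,0.03,0.021,0,0,0,0],[0.016,0.041,0.027,0,0,0,0],[0.021,0.052,0.032,0,0,0,0]]])

```text
time_s: 3.43
eef_pos: [0.4732, 0.3065, 0.22]
eef_rot: [0.001, 0.188, 0.982, -0.0]
wrist_force: [-4.4, -4.5, 8.4]
opening: 0.102
grasp_force: 60.1
```

carry_out(plan=[[[0.005,0.011,0.004,0,0,0,0],[0.009,0.023,0.007,0,0,0,0],[0.014,0.035,0.009,0,0,0,0],[0.019,0.047,0.01,0,0,0,0],[0.024,0.059,0.01,0,0,0,0]]])

```text
time_s: 3.85
eef_pos: [0.4975, 0.3669, 0.2305]
eef_rot: [0.002, 0.188, 0.982, 0.001]
wrist_force: [-3.0, 0.3, -12.3]
opening: 0.105
grasp_force: 58.8
```

carry_out(plan=[[[0.005,0.012,-0.001,0,0,0,0],[0.01,0.024,-0.002,0,0,0,0],[0.014,0.036,-0.005,0,0,0,0],[0.019,0.047,-0.008,0,0,0,0],[0.021,0.054,-0.01,0,0,0,0]]])

```text
time_s: 4.27
eef_pos: [0.519, 0.4211, 0.219]
eef_rot: [0.002, 0.188, 0.982, 0.001]
wrist_force: [1.8, -1.7, 5.1]
opening: 0.101
grasp_force: 64.2
```

carry_out(plan=[[[0,0,0,0,0,0,0.35],[0,0,0,0,0,0,0.35],[0,0,0,0,0,0,0.35],[0,0,0.03,0,0,0,0.35],[0,0,0.06,0,0,0,0.35]]])

```text
time_s: 4.68
eef_pos: [0.516, 0.4183, 0.2742]
eef_rot: [-0.003, 0.188, 0.982, -0.002]
wrist_force: [0.5, 1.6, 0.9]
opening: 0.347
grasp_force: 0.0
```

carry_out(plan=[[[0,0,0.03,0,0,0,0.35],[-0.01,-0.035,0.04,0,0,0,0.35],[-0.02,-0.07,0.04,0,0,0,0.35],[-0.035,-0.105,0.04,0,0,0,0.35],[-0.05,-0.14,0.04,0,0,0,0.35]]])

```text
time_s: 5.1
eef_pos: [0.4666, 0.2778, 0.3164]
eef_rot: [0.0, 0.188, 0.982, -0.0]
wrist_force: [0.2, -0.2, 0.1]
opening: 0.351
grasp_force: 0.0
```

carry_out(plan=[[[-0.015,-0.035,0,0,0,0,0.6],[-0.03,-0.07,0,0,0,0,0.6],[-0.045,-0.105,0,0,0,0,0.6],[-0.06,-0.14,0,0,0,0,0.6],[-0.06,-0.14,0,0,0,0,0.6]]])

```text
time_s: 5.52
eef_pos: [0.4053, 0.1351, 0.3162]
eef_rot: [-0.0, 0.191, 0.982, -0.001]
wrist_force: [0.1, -0.2, 0.6]
opening: 0.598
grasp_force: 0.0
```

Run:
```python
from h import *
a,w=shot("top"); save(a,"top2.png"); b,w2=shot("wrist"); np.savez("s1.npz",a=a,w=w,b=b,w2=w2)
save(np.hstack([cv2.resize(a[140:320,60:240],(384,384)),b]) [:, :800],"c2.png")
Z=w[...,2]
m=(Z>.12)&(abs((w-hinge)@ex)<.15)&(w[...,1]>.3); q=w[m]; 
print("obs",get_obs()["eef_pos"],"lid pts", (q-hinge)[np.argsort(-q[:,2])[:5]])
for nm,im,ww in(("top",a,w),("wrist",b,w2)):
    hsv=cv2.cvtColor(im,cv2.COLOR_RGB2HSV); z=ww[...,2]
    rel=ww-(hinge-.07*ex); lx=rel@ex; ly=rel@np.array([-.929,.370,0])
    ins=(abs(lx)<.062)&(abs(ly)<.102)&(z>.06)&(z<.09)
    for n,m in (("blue",ins&(hsv[...,0]>95)&(hsv[...,0]<130)&(hsv[...,1]>90)),("any",ins)):
        c,l,st,ce=cv2.connectedComponentsWithStats(m.astype(np.uint8))
        for i in range(1,c):
            if st[i,4]>15: 
                q=ww[l==i]; t=q[q[:,2]>np.percentile(q[:,2],90)-.004]
                print(nm,n,st[i],q.mean(0).round(4),"top",t.mean(0).round(4),len(t), "minmax",t.min(0).round(3),t.max(0).round(3),"loc",lx[l==i].mean().round(3),ly[l==i].mean().round(3))
```

```text
obs [0.40721796 0.13833614 0.31674366] lid pts [[ 0.02844891  0.05823598  0.18195404]
 [ 0.05535099  0.04945268  0.18151505]
 [ 0.02850659  0.06029349  0.18148048]
 [ 0.03734439  0.05313151  0.18147879]
 [-0.0143115   0.07471562  0.18142514]]
top blue [146 203  14  12 132] [0.5137 0.2672 0.0799] top [0.5131 0.2695 0.0828] 88 minmax [0.501 0.257 0.08 ] [0.524 0.281 0.086] loc -0.014 -0.053
top any [145 203  15  12 137] [0.5134 0.2675 0.0798] top [0.513  0.2696 0.0828] 89 minmax [0.501 0.257 0.08 ] [0.524 0.281 0.086] loc -0.013 -0.053
top any [122 242  15  13 152] [0.4254 0.3206 0.079 ] top [0.4245 0.3227 0.083 ] 90 minmax [0.412 0.311 0.081] [0.437 0.336 0.085] loc 0.003 0.049
wrist blue [358 178  25  22 386] [0.5096 0.2689 0.0782] top [0.5125 0.2703 0.0822] 243 minmax [0.502 0.258 0.079] [0.525 0.283 0.085] loc -0.013 -0.049
wrist any [378 104  28  22 488] [0.4231 0.3212 0.0784] top [0.4246 0.3236 0.0821] 311 minmax [0.413 0.312 0.079] [0.437 0.337 0.085] loc 0.003 0.051
wrist any [358 178  25  23 405] [0.5102 0.2689 0.0781] top [0.5127 0.2702 0.0822] 249 minmax [0.502 0.258 0.079] [0.526 0.283 0.085] loc -0.013 -0.049
```

View pics/c2.png

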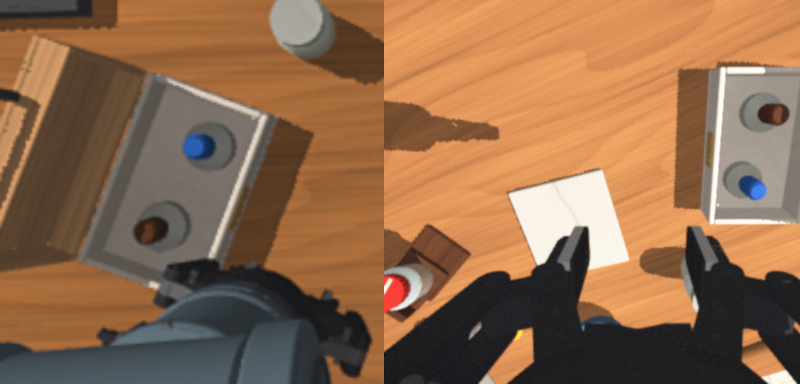

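The lid is resting open on its stop. The blue cutter stands at the top of the chest view (198,147), and the brown one at (150,230). I'll grasp the blue cutter next.

carry_out(plan=[[[0.021,0.026,-0.02,0,0,0,0.5],[0.042,0.052,-0.04,0,0,0,0.5],[0.063,0.078,-0.06,0,0,0,0.5],[0.084,0.104,-0.08,0,0,0,0.5],[0.105,0.13,-0.1,0,0,0,0.5]]])

```text
time_s: 6.03
eef_pos: [0.5133, 0.2722, 0.215]
eef_rot: [-0.0, 0.188, 0.982, 0.0]
wrist_force: [0.7, -0.8, 0.7]
opening: 0.499
grasp_force: 0.0
```

carry_out(plan=[[[0,0,-0.03,0,0,0,0.5],[0,0,-0.06,0,0,0,0.5],[0,0,-0.09,0,0,0,0.5],[0,0,-0.115,0,0,0,0.5],[0,0,-0.115,0,0,0,0.5]]])

```text
time_s: 6.45
eef_pos: [0.5082, 0.2696, 0.0949]
eef_rot: [-0.005, 0.188, 0.982, -0.002]
wrist_force: [-1.2, -0.2, -0.2]
opening: 0.498
grasp_force: 0.0
```

Run:
```python
from h import *
o=get_obs(); print(o["eef_pos"],o["eef_rot"],o["wrist_force"])
b,w=shot("wrist"); save(b,"w3.png")
```

```text
[0.50817193 0.26956156 0.09490454] [-0.00499497  0.18764181  0.98222193 -0.00238243] [-1.15435167 -0.18384218 -0.18947621]
```

View pics/w3.png

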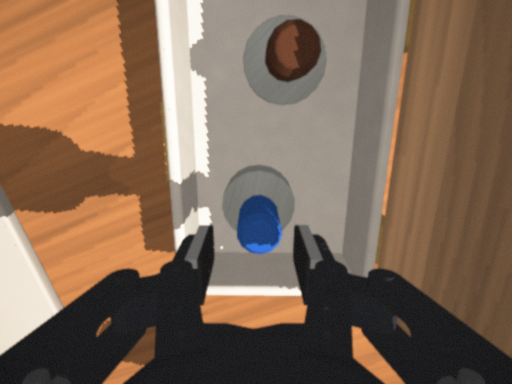

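The blue handle (258,225) is centred between the fingertips and the walls are clear, so I'll descend and close.

carry_out(plan=[[[0,0,-0.015,0,0,0,0.5],[0,0,-0.03,0,0,0,0.5],[0,0,-0.045,0,0,0,0.5],[0,0,-0.057,0,0,0,0.5],[0,0,-0.057,0,0,0,0.5]]])

```text
time_s: 6.92
eef_pos: [0.512, 0.2698, 0.0435]
eef_rot: [-0.001, 0.188, 0.982, -0.0]
wrist_force: [-0.8, 0.1, -0.5]
opening: 0.5
grasp_force: 0.0
```

carry_out(plan=[[[0,0,0,0,0,0,0.5],[0,0,0,0,0,0,0.2],[0,0,0,0,0,0,0.2],[0,0,0,0,0,0,0.2],[0,0,0,0,0,0,0.2]]])

```text
time_s: 7.33
eef_pos: [0.5138, 0.2701, 0.0459]
eef_rot: [0.001, 0.188, 0.982, 0.001]
wrist_force: [-0.2, 1.3, 6.0]
opening: 0.31
grasp_force: 59.3
```

carry_out(plan=[[[0,0,0.01,0,0,0,0.2],[0,0,0.03,0,0,0,0.2],[0,0,0.055,0,0,0,0.2],[0,0,0.08,0,0,0,0.2],[0,0,0.1,0,0,0,0.2]]])

```text
time_s: 7.75
eef_pos: [0.5128, 0.2695, 0.1465]
eef_rot: [0.0, 0.188, 0.982, 0.0]
wrist_force: [-0.6, 0.9, -1.1]
opening: 0.31
grasp_force: 59.3
```

carry_out(plan=[[[-0.001,-0.02,0,0,0,0,0.2],[-0.003,-0.05,0,0,0,0,0.2],[-0.005,-0.08,0,0,0,0,0.2],[-0.008,-0.11,0,0,0,0,0.2],[-0.01,-0.14,0,0,0,0,0.2]]])

```text
time_s: 8.17
eef_pos: [0.5018, 0.1284, 0.1446]
eef_rot: [-0.0, 0.188, 0.982, -0.0]
wrist_force: [0.8, -0.6, -1.8]
opening: 0.311
grasp_force: 59.4
```

carry_out(plan=[[[-0.002,-0.03,0,0,0,0,0.2],[-0.004,-0.06,0,0,0,0,0.2],[-0.007,-0.09,0,0,0,0,0.2],[-0.009,-0.12,0,0,0,0,0.2],[-0.011,-0.15,0,0,0,0,0.2]]])

```text
time_s: 8.58
eef_pos: [0.491, -0.0218, 0.1448]
eef_rot: [0.0, 0.188, 0.982, -0.0]
wrist_force: [-0.2, 0.5, -2.2]
opening: 0.307
grasp_force: 59.4
```

carry_out(plan=[[[0,0,-0.02,0,0,0,0.2],[0,0,-0.04,0,0,0,0.2],[0,0,-0.06,0,0,0,0.2],[0,0,-0.075,0,0,0,0.2],[0,0,-0.08,0,0,0,0.2]]])

```text
time_s: 9.0
eef_pos: [0.4896, -0.0201, 0.0623]
eef_rot: [-0.002, 0.189, 0.982, 0.0]
wrist_force: [-0.6, -0.7, -1.3]
opening: 0.309
grasp_force: 59.5
```

Run:
```python
from h import *
o=get_obs(); print(o["eef_pos"],o["eef_rot"],o["wrist_force"],o["opening"],o["grasp_force"])
b,w=shot("scene"); save(cv2.resize(b[100:260,140:320],(720,640))[:600],"s4.png")
b2,_=shot("wrist"); 
hsv=cv2.cvtColor(b,cv2.COLOR_RGB2HSV)
m=(abs(w[...,0]-.4915)<.05)&(abs(w[...,1]+.02)<.05)&(w[...,2]>.013)&(w[...,2]<.11)
q=w[m&(hsv[...,1]<60)&(w[...,2]<.06)]; print("steel",len(q),np.percentile(q[:,2],[1,5,50,95,99]) if len(q) else 0)
```

```text
[ 0.48964098 -0.02014833  0.06231854] [-2.10702270e-03  1.88516364e-01  9.82067775e-01  1.61296760e-04] [-0.61172183 -0.69480167 -1.33578585] 0.30860553960886844 59.502258519642055
steel 495 [0.01302265 0.0131642  0.02681984 0.04870504 0.05004595]
```

View pics/s4.png

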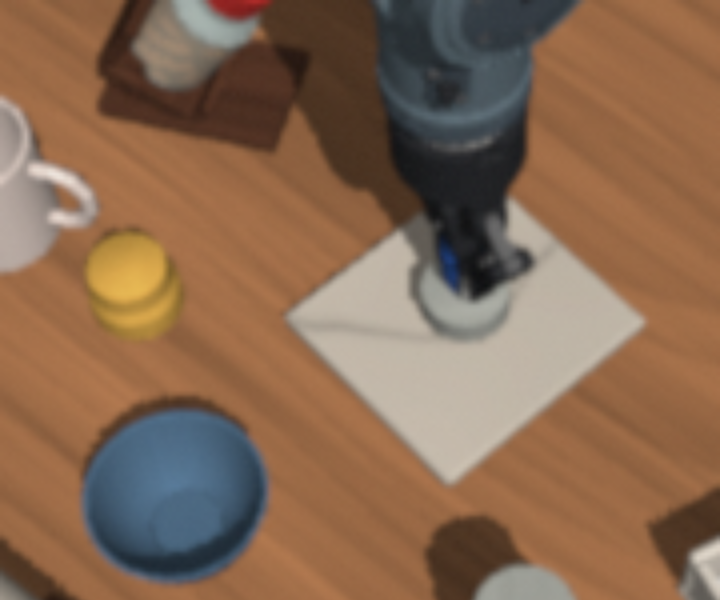

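The picture shows the cutter held upright over the board, with its drum at (463,300). Next I'll lower it gently.

carry_out(plan=[[[0,0,-0.004,0,0,0,0.2],[0,0,-0.008,0,0,0,0.2],[0,0,-0.011,0,0,0,0.2],[0,0,-0.013,0,0,0,0.2],[0,0,-0.014,0,0,0,0.2]]])

```text
time_s: 9.52
eef_pos: [0.4917, -0.0204, 0.0503]
eef_rot: [0.0, 0.188, 0.982, -0.0]
wrist_force: [-0.9, 0.3, -1.5]
opening: 0.312
grasp_force: 59.5
```

carry_out(plan=[[[0,0,0,0,0,0,0.2],[0,0,-0.001,0,0,0,0.2],[0,0,-0.001,0,0,0,0.2],[0,0,-0.001,0,0,0,0.2],[0,0,-0.001,0,0,0,0.2]]])

```text
time_s: 9.93
eef_pos: [0.4919, -0.0204, 0.0499]
eef_rot: [0.0, 0.188, 0.982, 0.0]
wrist_force: [-3.5, 1.2, 5.3]
opening: 0.314
grasp_force: 60.1
```

carry_out(plan=[[[0,0,0,0,0,0,0.5],[0,0,0,0,0,0,0.5],[0,0,0,0,0,0,0.5],[0,0,0,0,0,0,0.5],[0,0,0,0,0,0,0.5]]])

```text
time_s: 10.35
eef_pos: [0.4916, -0.0205, 0.0492]
eef_rot: [-0.0, 0.188, 0.982, -0.0]
wrist_force: [-0.1, -0.3, 0.6]
opening: 0.499
grasp_force: 0.0
```

carry_out(plan=[[[0,0,0.01,0,0,0,0.5],[0,0,0.03,0,0,0,0.5],[0,0,0.06,0,0,0,0.5],[0,0,0.1,0,0,0,0.5],[0,0,0.14,0,0,0,0.5]]])

```text
time_s: 10.77
eef_pos: [0.4907, -0.0202, 0.1908]
eef_rot: [-0.001, 0.188, 0.982, 0.0]
wrist_force: [1.9, -0.9, -0.3]
opening: 0.502
grasp_force: 0.0
```

Run:
```python
from h import *
o=get_obs(); print(o["eef_pos"],o["q"].round(3))
s=np.load("s0.npz")
b,w=shot("scene"); save(cv2.resize(b[60:260,120:320],(600,600)),"s5.png")
hsv=cv2.cvtColor(b,cv2.COLOR_RGB2HSV)
m=(abs(w[...,0]-.4915)<.05)&(abs(w[...,1]+.02)<.05)&(w[...,2]>.045)&(w[...,2]<.095)&(hsv[...,1]>100)&(hsv[...,0]>95)&(hsv[...,0]<130)
q=w[m]; t=q[q[:,2]>.083]; print("blue",len(q),t.mean(0),q[:,2].max(),(t.min(0)+t.max(0))/2)
# tool frames for cap
from scipy.spatial.transform import Rotation as R
n=np.array([-.268,.511,.817]); n/=np.linalg.norm(n); top=np.array([.4432,-.2382,.1388])
print("grip",top-.008*n)
o=get_obs(); w0,x,y,z=o["eef_rot"]; R0=R.from_quat([x,y,z,w0])
for tgt in np.arange(0,180,10):
    zt=-n; h=np.cross(n,[0,0,1]); h/=np.linalg.norm(h); u=np.cross(n,h)
    yt=np.cos(np.radians(tgt))*h+np.sin(np.radians(tgt))*u
    for sg in(1,):
        Rt=R.from_matrix(np.c_[np.cross(yt,zt),yt,zt]); rv=(Rt*R0.inv()).as_rotvec()
        print(tgt,yt.round(3),"turn",rv.round(3),np.linalg.norm(rv).round(3))
```

```text
[ 0.49068621 -0.02015384  0.19078594] [-0.283  0.035  1.853  0.     1.256 -1.475]
blue 141 [ 0.49374036 -0.01885442  0.08661959] 0.08923729872044184 [ 0.49426601 -0.01967121  0.08614396]
grip [ 0.44534353 -0.24228711  0.13226542]
0 [ 0.886  0.464 -0.   ] turn [-0.413 -0.456 -0.688] 0.923
10 [ 0.806  0.583 -0.1  ] turn [-0.448 -0.414 -0.519] 0.801
20 [ 0.702  0.684 -0.197] turn [-0.482 -0.37  -0.351] 0.701
30 [ 0.577  0.764 -0.288] turn [-0.512 -0.324 -0.182] 0.633
40 [ 0.435  0.821 -0.371] turn [-0.539 -0.277 -0.014] 0.606
50 [ 0.279  0.853 -0.442] turn [-0.564 -0.229  0.155] 0.628
60 [ 0.114  0.859 -0.5  ] turn [-0.586 -0.179  0.324] 0.693
70 [-0.054  0.839 -0.542] turn [-0.605 -0.128  0.492] 0.791
80 [-0.22   0.793 -0.568] turn [-0.621 -0.075  0.661] 0.91
90 [-0.379  0.723 -0.577] turn [-0.635 -0.021  0.83 ] 1.045
100 [-0.527  0.632 -0.568] turn [-0.645  0.035  0.998] 1.189
110 [-0.659  0.521 -0.542] turn [-0.652  0.092  1.166] 1.339
120 [-0.771  0.394 -0.5  ] turn [-0.656  0.15   1.334] 1.494
130 [-0.86   0.256 -0.442] turn [-0.657  0.21   1.502] 1.652
140 [-0.922  0.109 -0.371] turn [-0.654  0.272  1.669] 1.813
150 [-0.957 -0.041 -0.288] turn [-0.647  0.336  1.836] 1.975
160 [-0.962 -0.189 -0.197] turn [-0.636  0.402  2.002] 2.139
170 [-0.938 -0.332 -0.1  ] turn [-0.621  0.469  2.168] 2.303
```

View pics/s5.png

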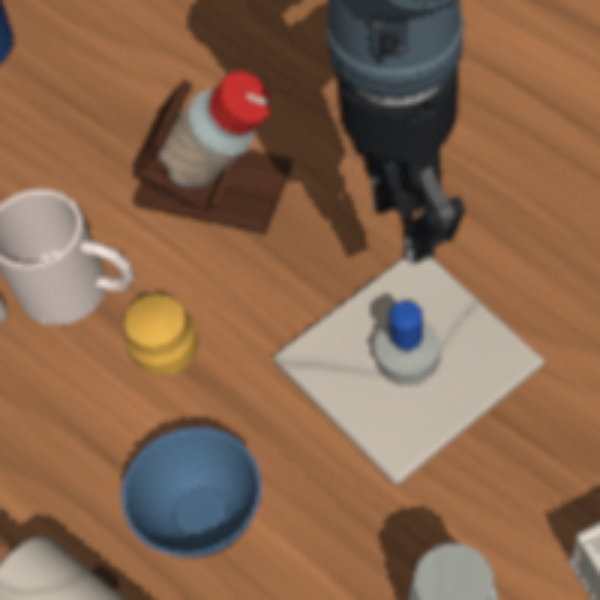

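The cutter stands upright and released on the board at (407,340). Before the cap, I'll check the wrist joints and the clearances around it.

```bash
cat >> h.py <<'E'
from scipy.spatial.transform import Rotation as R
n=np.array([-.268,.511,.817]); n/=np.linalg.norm(n); grip=np.array([.4432,-.2382,.1388])-.008*n
hh=np.cross(n,[0,0,1]); hh/=np.linalg.norm(hh); uu=np.cross(n,hh)
def toolR(deg):
    y=np.cos(np.radians(deg))*hh+np.sin(np.radians(deg))*uu
    return R.from_matrix(np.c_[np.cross(y,-n),y,-n])
def cur():
    a,x,y,z=get_obs()["eef_rot"]; return R.from_quat([x,y,z,a])
E
python3 - <<'E'
from h import *
for s in (2.0,2.2,2.4):
  for j1 in (-.3,):
    for d in (40,-140):
        A=(R.from_euler("ZY",[j1,s]).inv()*toolR(d)).as_euler("ZYZ")
        for a in (A,[A[0]+np.pi,-A[1],A[2]+np.pi]):
            print(s,d,"j4,5,6",round((a[0]+1.14)%(2*np.pi)-1.14,2),round(a[1],2),round((a[2]-np.pi/2+np.pi)%(2*np.pi)-np.pi,2))
s=np.load("s0.npz")
for im,w in((s["a"],s["w"]),(s["b"],s["w2"])):
    hsv=cv2.cvtColor(im,cv2.COLOR_RGB2HSV); red=(hsv[...,1]>150)&((hsv[...,0]<5)|(hsv[...,0]>175))
    v=w-grip; ax=v@n; r=np.linalg.norm(v-ax[...,None]*n,axis=-1)
    m=(ax>-.035)&(r<.075)&~red
    ang=np.degrees(np.arctan2(v@uu,v@hh))
    for q in np.c_[ax[m]*1000,r[m]*1000,ang[m],w[m][:,2]*1000].round(0)[::6]: print(q.astype(int),end=" ")
    print()
E
```

```text
2.0 40 j4,5,6 -0.62 0.78 -1.11
2.0 40 j4,5,6 2.52 -0.78 2.03
2.0 -140 j4,5,6 -0.62 0.78 2.03
2.0 -140 j4,5,6 2.52 -0.78 -1.11
2.2 40 j4,5,6 -0.77 0.63 -0.92
2.2 40 j4,5,6 2.37 -0.63 2.23
2.2 -140 j4,5,6 -0.77 0.63 2.23
2.2 -140 j4,5,6 2.37 -0.63 -0.92
2.4 40 j4,5,6 -1.02 0.5 -0.62
2.4 40 j4,5,6 2.12 -0.5 2.52
2.4 -140 j4,5,6 -1.02 0.5 2.52
2.4 -140 j4,5,6 2.12 -0.5 -0.62
[-35  27 -11 107] [-35  22 -30 110] [-33  20 -31 111] [-32  20   1 106] [-30  19 -39 115] [-34  26  33  96] [-18  20 -21 122] [-29  19 -53 117] [-32  22  29 100] [-29  20 -67 119] [-17  21  18 115] [-32  24 -86 120] [-29  20 -84 120] [-27  19 -88 121] [-30  19 -99 119] [ -30   21 -107  119] [ -34   26 -116  118] [ -31   23 -126  117] [ -34   24 -140  114] [  7   2  79 137] [  7   4 115 136] [  8   7 113 135] [  7  10 113 132] [ 12  13 105 134] [  9  20 104 128] [  9  18 117 130] [  8  24 172 137] 
[   1   22 -119  144] [  7   9 145 135] [-10  21 -80 136] [  9  18 124 131] [-18  17 -92 127] [  8  21 117 128] [-15  18 -74 130] [-34  22 -91 117] [-34  26 -78 119] [-28  20 -67 121] [-27  18 -59 119] [-29  18 -53 117] [-31  18 -46 115] [-34  22 -46 114] [-17  19 -17 121] [-26  17 -17 114] [-34  20 -28 110] [-16  22   1 119] [-33  21 -18 109] [-22  19  16 111] [-12  24  46 113] [-29  19  10 106] [-20  22  43 107] [-34  20   8 103] [-27  22  45 102] [-34  22  16 101] [-34  23  62  92] [-31  25  33  99] [-35  27  48  92]
```

carry_out(plan=[[[-0.007,-0.018,0.004,-0.054,-0.028,-0.001,0.78],[-0.014,-0.036,0.008,-0.108,-0.056,-0.003,0.78],[-0.021,-0.054,0.012,-0.162,-0.083,-0.004,0.78],[-0.028,-0.072,0.016,-0.216,-0.111,-0.006,0.78],[-0.035,-0.09,0.02,-0.27,-0.139,-0.007,0.78]]])

```text
time_s: 11.23
eef_pos: [0.4565, -0.1112, 0.2103]
eef_rot: [0.095, 0.189, 0.97, -0.12]
wrist_force: [0.4, -1.6, -0.1]
opening: 0.779
grasp_force: 0.0
```

carry_out(plan=[[[-0.006,-0.02,-0.004,-0.054,-0.028,-0.001,0.78],[-0.012,-0.04,-0.008,-0.108,-0.056,-0.003,0.78],[-0.018,-0.06,-0.012,-0.162,-0.083,-0.004,0.78],[-0.024,-0.08,-0.016,-0.216,-0.111,-0.006,0.78],[-0.03,-0.098,-0.021,-0.269,-0.138,-0.007,0.78]]])

```text
time_s: 11.65
eef_pos: [0.4267, -0.2094, 0.1893]
eef_rot: [0.186, 0.186, 0.935, -0.236]
wrist_force: [-0.9, -0.7, 0.4]
opening: 0.781
grasp_force: 0.0
```

Run:
```python
from h import *
o=get_obs(); Rc=cur(); z=Rc.as_matrix()[:,2]; print(o["eef_pos"],o["q"].round(3),"z",z.round(3),-n.round(3))
tgt=grip-.022*n; print("shift to grasp",(tgt-o["eef_pos"]).round(4),"turn",(toolR(40)*Rc.inv()).as_rotvec().round(4))
b,w=shot("wrist"); save(b,"w6.png")
hsv=cv2.cvtColor(b,cv2.COLOR_RGB2HSV); red=(hsv[...,1]>150)&((hsv[...,0]<5)|(hsv[...,0]>175))&np.isfinite(w[...,2])
q=w[red]; ax=(q-grip)@n; t=q[abs(ax-.008)<.004]; print(len(q),len(t),np.percentile(ax,[5,50,95]),"top",t.mean(0),((t.mean(0)-grip)-((t.mean(0)-grip)@n)*n).round(4))
```

```text
[ 0.42669341 -0.20937551  0.18930022] [-0.48  -0.251  2.24  -0.538  0.709 -1.323] z [ 0.259 -0.511 -0.819] [ 0.268 -0.511 -0.817]
shift to grasp [ 0.0245 -0.0442 -0.075 ] turn [-0.0015 -0.0072  0.0055]
2813 2551 [-0.00305983  0.00770935  0.00890013] top [ 0.43955247 -0.23725728  0.13668959] [-0.0037  0.0011 -0.0019]
```

View pics/w6.png

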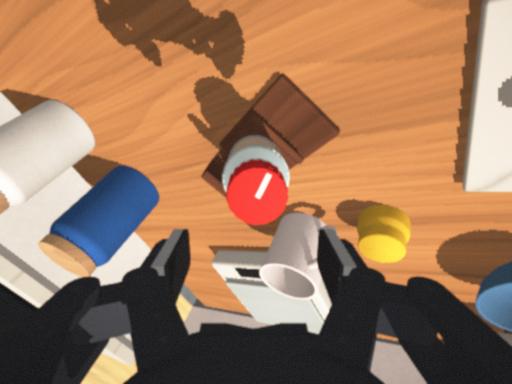

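The red cap (257,192) is centred between the open fingertips at (165,240) and (340,240), so I'll go in along the cap's axis and close.

carry_out(plan=[[[0.005,-0.01,-0.017,0,0,0,0.78],[0.01,-0.02,-0.034,0,0,0,0.78],[0.016,-0.031,-0.052,0,0,0,0.78],[0.021,-0.041,-0.068,0,0,0,0.78],[0.023,-0.045,-0.075,0,0,0,0.78]]])

```text
time_s: 12.12
eef_pos: [0.4495, -0.254, 0.1119]
eef_rot: [0.183, 0.187, 0.936, -0.235]
wrist_force: [-1.1, 1.0, -0.7]
opening: 0.779
grasp_force: 0.0
```

carry_out(plan=[[[0,0,0,0,0,0,0.78],[0,0,0,0,0,0,0.4],[0,0,0,0,0,0,0.4],[0,0,0,0,0,0,0.4],[0,0,0,0,0,0,0.4]]])

```text
time_s: 12.53
eef_pos: [0.45, -0.2528, 0.1144]
eef_rot: [0.185, 0.186, 0.936, -0.235]
wrist_force: [-2.5, 5.6, 5.0]
opening: 0.529
grasp_force: 60.9
```

carry_out(plan=[[[0,0,0,-0.027,0.051,0.082,0.4],[0,0,0,-0.054,0.102,0.163,0.4],[0,0,0,-0.08,0.153,0.245,0.4],[0,0,0,-0.107,0.204,0.327,0.4],[0,0,0,-0.134,0.256,0.408,0.4]]])

```text
time_s: 12.95
eef_pos: [0.4501, -0.2521, 0.1139]
eef_rot: [0.12, -0.053, 0.952, -0.276]
wrist_force: [-0.8, 11.9, 5.4]
opening: 0.526
grasp_force: 61.1
```

carry_out(plan=[[[0,0,0,-0.027,0.051,0.082,0.4],[0,0,0,-0.054,0.102,0.163,0.4],[0,0,0,-0.08,0.153,0.245,0.4],[0,0,0,-0.107,0.204,0.327,0.4],[0,0,0,-0.134,0.256,0.408,0.4]]])

```text
time_s: 13.37
eef_pos: [0.4497, -0.2513, 0.1133]
eef_rot: [0.048, -0.286, 0.909, -0.3]
wrist_force: [-1.5, 15.5, 5.1]
opening: 0.517
grasp_force: 61.3
```

Run:
```python
from h import *
o=get_obs(); print(o["eef_pos"],o["q"].round(3),o["wrist_force"].round(1),o["torque"].round(2),"T.n",o["torque"]@n,(cur()*toolR(40).inv()).as_rotvec()@n, cur().as_matrix()[:,2]@n)
```

```text
[ 0.44973851 -0.2513283   0.1133352 ] [-5.480e-01 -2.000e-03  2.219e+00 -7.120e-01  4.890e-01 -2.166e+00] [-1.5 15.5  5.1] [2.47 0.52 0.32] T.n -0.13100693275132863 1.0036571914385426 -0.9999338483491108
```

carry_out(plan=[[[0,0.001,0,-0.016,0.031,0.049,0.4],[0,0.001,0,-0.032,0.061,0.098,0.4],[0,0.001,0,-0.048,0.092,0.147,0.4],[0,0.001,0,-0.064,0.123,0.196,0.4],[0,0.001,0,-0.08,0.153,0.245,0.4]]])

```text
time_s: 13.78
eef_pos: [0.449, -0.2518, 0.1132]
eef_rot: [0.003, -0.417, 0.856, -0.305]
wrist_force: [-1.3, 1.1, -1.2]
opening: 0.523
grasp_force: 65.2
```

Run:
```python
from h import *
o=get_obs(); print(o["eef_pos"],o["q"].round(3),o["wrist_force"].round(1),o["torque"].round(2),"T.n",o["torque"]@n,(cur()*toolR(40).inv()).as_rotvec()@n)
```

```text
[ 0.44902861 -0.251752    0.11324468] [-5.480e-01 -2.000e-03  2.222e+00 -7.220e-01  4.870e-01 -2.453e+00] [-1.3  1.1 -1.2] [ 1.22 -0.41 -1.6 ] T.n -1.8497283228079457 1.3003197355014484
```

The opposing torque jumped to about 1.85 N m, so the cap is at its stop. I'll release and back out along its axis.

carry_out(plan=[[[0,0,0,0,0,0,0.78],[0,0,0,0,0,0,0.78],[0,0,0,0,0,0,0.78],[0,0,0,0,0,0,0.78],[-0.003,0.005,0.008,0,0,0,0.78]]])

```text
time_s: 14.2
eef_pos: [0.4464, -0.2476, 0.1207]
eef_rot: [0.003, -0.416, 0.857, -0.305]
wrist_force: [0.3, -0.1, -0.4]
opening: 0.778
grasp_force: 0.0
```

carry_out(plan=[[[-0.005,0.01,0.016,0,0,0,0.78],[-0.013,0.026,0.041,0,0,0,0.78],[-0.021,0.041,0.065,0,0,0,0.78],[-0.029,0.056,0.09,0,0,0,0.78],[-0.03,0.06,0.12,0,0,0,0.78]]])

```text
time_s: 14.62
eef_pos: [0.4148, -0.1853, 0.2408]
eef_rot: [0.003, -0.417, 0.856, -0.304]
wrist_force: [1.5, -0.6, -0.2]
opening: 0.778
grasp_force: 0.0
```

carry_out(plan=[[[-0.01,0,0.02,0,0,0,0.78],[-0.02,0,0.04,0,0,0,0.78],[-0.03,0,0.05,0,0,0,0.78],[-0.03,0,0.05,0,0,0,0.78],[-0.03,0,0.05,0,0,0,0.78]]])

```text
time_s: 15.03
eef_pos: [0.3869, -0.1876, 0.292]
eef_rot: [0.004, -0.416, 0.856, -0.307]
wrist_force: [0.6, 0.3, -0.2]
opening: 0.776
grasp_force: 0.0
```

Run:
```python
from h import *
s=np.load("s0.npz"); b,w=shot("scene"); save(b,"s7.png"); a,wa=shot("top")
def mark(im,w):
    v=w-grip; ax=v@n; r=np.linalg.norm(v-ax[...,None]*n,axis=-1); S=cv2.cvtColor(im,cv2.COLOR_RGB2HSV)[...,1]
    m=(abs(ax-.008)<.006)&(r<.021)&(S<130); c=np.c_[v[m]@hh,v[m]@uu]
    k=c-c.mean(0); d=np.linalg.svd(k)[2][0]; return m.sum(),np.degrees(np.arctan2(d[1],d[0])).round(1),c.mean(0).round(4)
print(mark(s["a"],s["w"]),mark(s["b"],s["w2"]),mark(a,wa),mark(b,w))
```

```text
(np.int64(23), np.float64(104.0), array([-0.0044,  0.0104])) (np.int64(16), np.float64(95.9), array([-0.0053,  0.011 ])) (np.int64(23), np.float64(170.4), array([-0.0114,  0.0023])) (np.int64(14), np.float64(-13.8), array([-0.0123,  0.0042]))
```

View pics/s7.png

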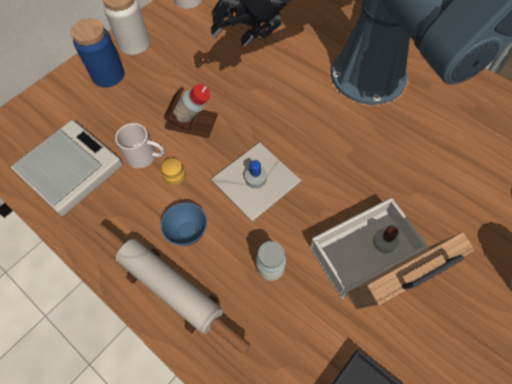

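Run:
```python
from h import *
def H(p,q):
    M=np.eye(4); M[:3,:3]=R.from_quat([q[1],q[2],q[3],q[0]]).as_matrix(); M[:3,3]=p; return M
o=get_obs(); c=camera("wrist"); K=np.array(c["camera_matrix"]); T=np.array(c["cam_to_world"])
X=np.linalg.inv(H(o["eef_pos"],o["eef_rot"]))@T
T6=H([.42669341,-.20937551,.18930022],[.185,.186,.936,-.236])@X   # rot at settle
top=grip+.008*n
def rect(im,T):
    g=np.linspace(-.03,.03,240); a,b=np.meshgrid(g,g)
    P=top+a[...,None]*hh+b[...,None]*uu
    pc=(P-T[:3,3])@T[:3,:3]; u=K[0,0]*pc[...,0]/-pc[...,2]+K[0,2]; v=K[1,1]*-pc[...,1]/-pc[...,2]+K[1,2]
    return cv2.remap(im,u.astype(np.float32),v.astype(np.float32),cv2.INTER_LINEAR)
A=rect(cv2.cvtColor(cv2.imread("pics/w6.png"),cv2.COLOR_BGR2RGB),T6); B=rect(c["pixels"],T)
save(np.hstack([A,B,cv2.resize(c["pixels"],(320,240))]),"m8.png")
for im in(A,B):
    hsv=cv2.cvtColor(im,cv2.COLOR_RGB2HSV); red=((hsv[...,1]>150)&((hsv[...,0]<6)|(hsv[...,0]>174))).astype(np.uint8)
    cn=max(cv2.findContours(red,0,2)[0],key=cv2.contourArea); hull=np.zeros_like(red); cv2.fillPoly(hull,[cv2.convexHull(cn)],1)
    m=(cv2.erode(hull,np.ones((5,5)))>0)&(hsv[...,1]<110); l=cv2.connectedComponentsWithStats(m.astype(np.uint8)); i=1+np.argmax(l[2][1:,4])
    y,x=np.where(l[1]==i); cx,cy=x.mean(),y.mean(); k=np.c_[x-cx,y-cy]; d=np.linalg.svd(k,full_matrices=False)[2][0]; h=cv2.minEnclosingCircle(cn)
    print(len(x),"axis",np.degrees(np.arctan2(d[1],d[0])).round(1),"centre",cx.round(),cy.round(),"circle",h)
```

```text
1616 axis 104.7 centre 106.0 169.0 circle ((105.84619903564453, 138.41448974609375), 100.84530639648438)
1635 axis 171.1 centre 73.0 138.0 circle ((97.1640396118164, 125.49290466308594), 100.62046813964844)
```

View pics/m8.png

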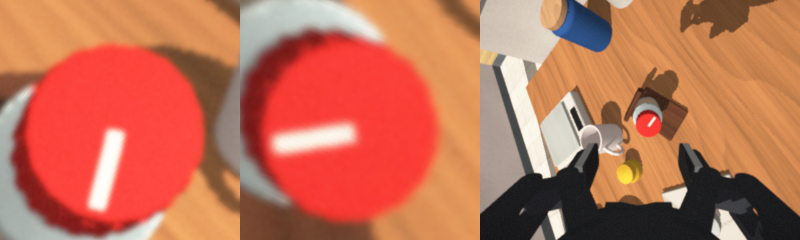

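The cap's mark has turned 66° (1.16 rad). Because its starting angle is unknown, that doesn't prove it passed 1.25. There's plenty of time, so I'll grip again, twist further and see whether the mark moves.

carry_out(plan=[[[0.006,-0.001,-0.016,0.016,-0.031,-0.049,0.78],[0.012,-0.002,-0.032,0.032,-0.061,-0.098,0.78],[0.019,-0.003,-0.048,0.048,-0.092,-0.147,0.78],[0.025,-0.004,-0.064,0.064,-0.123,-0.196,0.78],[0.031,-0.004,-0.08,0.08,-0.153,-0.245,0.78]]])

```text
time_s: 15.6
eef_pos: [0.4176, -0.1911, 0.209]
eef_rot: [0.047, -0.283, 0.91, -0.299]
wrist_force: [0.2, -0.4, 0.4]
opening: 0.781
grasp_force: 0.0
```

carry_out(plan=[[[0.007,-0.013,-0.021,0,0,0,0.78],[0.014,-0.027,-0.043,0,0,0,0.78],[0.021,-0.041,-0.066,0,0,0,0.78],[0.028,-0.054,-0.086,0,0,0,0.78],[0.032,-0.061,-0.098,0,0,0,0.78]]])

```text
time_s: 16.02
eef_pos: [0.4486, -0.2523, 0.1091]
eef_rot: [0.046, -0.284, 0.91, -0.298]
wrist_force: [-0.9, 0.0, 0.1]
opening: 0.785
grasp_force: 0.0
```

carry_out(plan=[[[0,0,0,0,0,0,0.78],[0,0,0,0,0,0,0.4],[0,0,0,0,0,0,0.4],[0,0,0,0,0,0,0.4],[0,0,0,0,0,0,0.4]]])

```text
time_s: 16.43
eef_pos: [0.4493, -0.2519, 0.1134]
eef_rot: [0.048, -0.284, 0.909, -0.3]
wrist_force: [2.9, -4.3, -9.0]
opening: 0.517
grasp_force: 62.8
```

carry_out(plan=[[[0,0,0,-0.005,0.01,0.016,0.4],[0,0,0,-0.011,0.02,0.033,0.4],[0,0,0,-0.016,0.031,0.049,0.4],[0,0,0,-0.021,0.041,0.065,0.4],[0,0,0,-0.027,0.051,0.082,0.4]]])

```text
time_s: 16.85
eef_pos: [0.4492, -0.2519, 0.1133]
eef_rot: [0.032, -0.329, 0.894, -0.303]
wrist_force: [-2.9, 4.7, 0.1]
opening: 0.519
grasp_force: 63.9
```

Run:
```python
from h import *
o=get_obs(); print(o["eef_pos"],o["q"].round(3),o["wrist_force"].round(1),o["torque"].round(2),"T.n",o["torque"]@n,(cur()*toolR(40).inv()).as_rotvec()@n)
```

```text
[ 0.44920682 -0.25191442  0.11332468] [-5.480e-01 -1.000e-03  2.220e+00 -7.180e-01  4.890e-01 -2.256e+00] [-2.9  4.7  0.1] [ 1.54 -0.33 -1.71] T.n -1.9742707978052787 1.100028126490641
```

A turn of only 0.1 rad met about 2 N m at once, against cap friction of just 0.08 N m. That confirms the cap is at its stop, so I'll release and withdraw.

carry_out(plan=[[[0,0,0,0,0,0,0.78],[0,0,0,0,0,0,0.78],[0,0,0,0,0,0,0.78],[0,0,0,0,0,0,0.78],[-0.003,0.005,0.008,0,0,0,0.78]]])

```text
time_s: 17.27
eef_pos: [0.4466, -0.2478, 0.1208]
eef_rot: [0.032, -0.329, 0.894, -0.303]
wrist_force: [0.4, 0.1, 0.1]
opening: 0.786
grasp_force: 0.0
```

carry_out(plan=[[[-0.005,0.01,0.016,0,0,0,0.78],[-0.013,0.026,0.041,0,0,0,0.78],[-0.021,0.041,0.065,0,0,0,0.78],[-0.029,0.056,0.09,0,0,0,0.78],[-0.03,0.06,0.12,0,0,0,0.78]]])

```text
time_s: 17.68
eef_pos: [0.4149, -0.1855, 0.241]
eef_rot: [0.032, -0.33, 0.894, -0.302]
wrist_force: [0.3, -0.5, -0.1]
opening: 0.783
grasp_force: 0.0
```

carry_out(plan=[[[-0.01,0,0.02,0,0,0,0.78],[-0.02,0,0.04,0,0,0,0.78],[-0.03,0,0.05,0,0,0,0.78],[-0.03,0,0.05,0,0,0,0.78],[-0.03,0,0.05,0,0,0,0.78]]])

```text
time_s: 18.1
eef_pos: [0.3869, -0.1877, 0.2921]
eef_rot: [0.034, -0.329, 0.894, -0.304]
wrist_force: [0.2, -0.2, -0.8]
opening: 0.782
grasp_force: 0.0
```

Run:
```python
from h import *
o=get_obs(); print(o["eef_pos"],o["wrist_force"].round(1),o["time_s"])
a,w=shot("top"); b,w2=shot("scene")
def mark(im,w):
    v=w-grip; ax=v@n; r=np.linalg.norm(v-ax[...,None]*n,axis=-1); S=cv2.cvtColor(im,cv2.COLOR_RGB2HSV)[...,1]
    m=(abs(ax-.008)<.006)&(r<.021)&(S<130); c=np.c_[v[m]@hh,v[m]@uu]; return c.mean(0).round(4)
print("mark",mark(a,w),mark(b,w2))
m=w2[...,2][np.linalg.norm(w2[...,:2]-hinge[:2],axis=-1)<.15]; print("lid max z",np.nanmax(m))
hsv=cv2.cvtColor(b,cv2.COLOR_RGB2HSV); q=w2[(abs(w2[...,0]-.4915)<.05)&(abs(w2[...,1]+.02)<.05)&(w2[...,2]>.08)&(hsv[...,1]>100)&(w2[...,2]<.1)]; print("blue",q.mean(0))
print(hand_in())
```

```text
[ 0.38693533 -0.18770985  0.29213985] [ 0.2 -0.2 -0.8] 18.1
mark [-0.0114  0.0023] [-0.0124  0.0043]
lid max z 0.24244041264031058
blue [ 0.49472959 -0.01751876  0.08545084]
the job is handed in; nothing more can be done
None
```

I handed the job in at about 18 s: the lid is open on its stop, the blue-handled cutter stands released on the marble board, the red cap is unscrewed to its stop, and the dark-handled cutter is still in the chest; the hand-in returned no verdict.

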